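Hold a power adapter flush on a tilted code reader

TASK

Slide the code reader's orange-tabbed dust shutter aside until it stops, uncovering the window. Then pick up the black power adapter, tilt it to match the slope of the reader's head, and hold its flat underside flush and square over the whole window, pressed in so that the sprung frame round the window is fully home. Finish while still holding it there; do not push the head to another tilt or knock the tape roll about.

Things in the scene. Friction and masses are not known exactly. Their poses are not given: they have to be found in the camera images.
- power_adapter: The black power adapter to be read: a plain block 56 mm wide (its x) by 116 mm long (its y) by 34 mm high (its z), about 0.28 kg, lying loose on the table with its label side down. Origin: centre of its flat underside, which is the face to be read. Grip it across the 56 mm.
- window (a point): Centre of the window in the sloped face of the white and grey reader, on the face, 0.1 to 0.12 m above the table. z: out of the face; x: up the slope; y: level, to the left seen from the front. Glass 40 (y) by 86 mm (x), in a black sprung frame of 52 by 102 mm whose rim is 6 mm above the face when free, 1 mm when home. Two shutter rails along y, 14 mm high, have inner sides at x = +-74 mm.
- shutter_tab (a point): Top centre of the orange tab on the dark grey dust shutter; axes as the window's; the shutter slides to +y. Tab 9 mm thick (y), 50 mm long (x), 26 mm high above a 72 (y) by 152 mm (x) plate; at its root a 16 mm wide, 3 mm high foot. The tab's top is 36.5 mm above the face. Closed, the tab is over the window's centre; open, the plate's near edge is 60 mm from it.
- shutter (a joint): Shutter travel in m: 0 closed over the window, 0.096 fully open against its stop. Sliding friction about 1.5 N; it stays where it is left.
- head (a joint): Tilt of the reader's head in rad: 0 face level, growing as the face leans toward the robot's side; it starts between 0.12 and 0.36. Held by a stiff friction pivot (about 5 N m) that should not be turned; the pivot's axis is level, along the window's y, 18 mm under the face.
- frame (a joint): Travel in m of the sprung frame round the window, into the face: 0 free, 0.005 fully home. The spring pushes back with 5.4 N at first movement and 8.4 N when home; the adapter's own weight does not move it.
- tape_roll: Loose roll of clear tape lying flat, 96 mm across and 45 mm high, a bystander. Origin: centre of its underside.
- head_top (a point): Middle of the upper edge of the reader's head, 88 mm up the slope from the pivot axis, at the height of the axis under the face.

How it is judged:
By the outcome, as a careful person would: the job done as asked, in the order asked, and still so for the second after the job is handed in, while the arm keeps its last pose, push and grip.
It also fails if it takes over 50 s, if anything falls off the work surface, if the arm or the gripper's body presses on something with over 40 N, if the wrist force passes 120 N, or if a joint passes its speed limit or range.

ROBOT

A 6-joint arm with a two-finger parallel gripper is mounted at the origin on a cart in front of the work surface, level with it; the furniture and walls round the work are solid. World frame = base frame: x ahead of the robot, y to its left, z up, the work surface at z = 0. Lengths are in m, angles in rad, forces in N, time in s.
With the tool pointing down it reaches from about 0.35 to 0.775 m from the base axis. Payload 5.5 kg.
Tool frame: the origin (TCP) lies at the very end of the fingers, on their centre line; the grasp point (between the pads) lies 19 mm behind it; z points along the fingers, y is the line along which they close (so a half turn about z gives the same grasp; the last joint's range is limited). The gripper opens to 85 mm and grips with 20 to 120 N. Pads are 22 mm wide; open, the fingers measure 114 mm over their backs; the gripper's body (76 mm by 85 mm) begins 54 mm behind the grasp point. The pads swing forward as they close: fully open they stand 13 mm farther back than shut.
Start: joints at [1.123, 0.313, 0.046, 1.304, 0, 1.431], TCP at [0.174, 0.548, 0.231] pointing down, gripper open.
Joint ranges: [-2.76, 2.76], [-0.86, 1.69], [-1.03, 1.26], [-2.2, 2.34], [-1.47, 1.5], [-3.14, 3.14]. Speed limits (rad/s): [2.57, 2.57, 3.14, 3.14, 3.14, 3.14].

INTERFACE

Orientations are given as a unit quaternion [w, x, y, z].
In Python, from workcell import env, cams, ticket, spotter gives the robot as it stands.
- The arm moves only by the tool jog_arm, never from a script. Its argument "increments" is a list that holds one entry, the list of rows, each a list of 7 numbers: the shift along the tool's x, y, z in units of 0.25 m (1.0 is 0.25 m), then the turn, a rotation vector about the tool's x, y, z in units of 180 degrees (1.0 is 180 degrees), then the closure in counts, from 0 (fully open) to 255 (shut). A call has 1 to 20 rows; each row shifts and turns the commanded pose from where the row before left it, along the tool's axes as they then stand; what a row does not reach is not made up. A row lasts 1/10 s, in which the tool goes at most 50 mm and 8.59 degrees, less where a joint would pass 70% of its speed; a pose out of reach is approached as far as the arm can. A call with a number of a shift or a turn outside -1 to 1 is refused whole. A call with a gripper value outside its range is refused whole. The fingers move at their own pace and stop on an object; "force" is the grip in N (left out, the last holds). Time passes only in rows, so rows that do not move let the fingers close. It gives the time, the measured TCP pose, the force, the opening and the grip force at its end, in the units of the state.
- env.get_state(): the state, without advancing time (a new reading comes with each control period).
- cams.read_camera(name): name is "scene" or "top"; returns a dict with "pixels" (384x512x3 uint8, red, green, blue), "fx", "fy", "cx", "cy" (pixels), "xyz" and "attitude" of the camera in the world. Camera axes: x right, y down, z forward; pixel columns grow to the right and rows downward; lengths in m; the calibration is good to about 2 mm. A picture is of the moment at which its call begins. There is no depth.
- ticket.hand_in(): hands the job in; it is judged then, once.
Trained networks look in the newest picture that a camera, given by its name, has taken for a name from the list of things; names that differ only in an ending like _2 or _b are one class to them, and where a whole thing is asked for, a point or a joint stands for the part that bears it (a point fixed in the world has none). Each returns a list of dicts, best first, with "conf" (0 to 1); they miss things now and then, are a little off and sometimes report something else, mostly with a low value. They report only what shows in the picture. A call takes as long as a camera call.
- spotter.find_in(target, camera): "uv" ([column, row] in pixels, amid what is visible of it).
- spotter.cut_out(target, camera): "region" (384x512 bool, what is visible of it) and "uv" ([column, row] in pixels, amid what is visible of it).
- spotter.landmark_of(target, camera): "uv" ([column, row] in pixels: a listed point, or the origin of a listed thing).
The state is a dict: "clock": time; "joint_pos": joint angles; "qvel": joint speeds; "tau": joint torques, N m; "tcp_pos": TCP position; "orientation": TCP orientation; "wrist_force": force on the tool from outside, world axes, zero at the start; "ft_torque": the same for the moment, N m; "finger_gap": finger opening in m; "grip_force": force on a finger pad.
Only numpy, scipy, OpenCV 4.12 (cv2) and the standard library are available. Lean on these libraries where they do the work, as an engineer would, in place of code of your own. Each camera call takes 0.05 s, during which the arm holds its last target. There are 200 camera calls.

## Working session

There is one attempt and no reset: what is moved stays moved. The work goes in short steps, Python scripts to look and compute and a tool call to move; the robot and the scene stay as the last step left them, time stands still between calls to the robot, and variables do not carry over. Pictures are saved under pics/ and viewed, at most 13 in all, crops included, and the job is handed in when it is done.

Besides the shell and the picture viewer there is one more tool, called as a command line: name --argument value ..., lists and objects as JSON in quotes. jog_arm: Moves the arm, as the interface text tells. Shifts and turns lie within -1 to 1; 1 stands for 0.25 m of shift or 180 degrees of turn. Its arguments: {"type":"object","properties":{"increments":{"type":"array"},"force":{"type":"number"}},"required":["increments"]}

```bash
mkdir -p pics; ls
cat > h.py <<'E'
import numpy as np, cv2
from scipy.spatial.transform import Rotation as R
from workcell import env, cams, ticket, spotter
def q2R(q): return R.from_quat([q[1],q[2],q[3],q[0]])
def ray(c,uv):
    d=np.array([(uv[0]-c["cx"])/c["fx"],(uv[1]-c["cy"])/c["fy"],1.])
    A=c["attitude"]; A=np.array(A)
    M=A if A.shape==(3,3) else q2R(A).as_matrix()
    d=M@d; return np.array(c["xyz"]),d/np.linalg.norm(d)
def tri(rs):
    A=sum(np.eye(3)-np.outer(d,d) for o,d in rs); b=sum((np.eye(3)-np.outer(d,d))@o for o,d in rs)
    p=np.linalg.solve(A,b); return p,[np.linalg.norm((np.eye(3)-np.outer(d,d))@(p-o)) for o,d in rs]
def proj(c,p):
    A=np.array(c["attitude"]); M=A if A.shape==(3,3) else q2R(A).as_matrix()
    q=M.T@(np.array(p)-c["xyz"]); return np.array([c["fx"]*q[0]/q[2]+c["cx"],c["fy"]*q[1]/q[2]+c["cy"]])
E
python3 - <<'E'
from h import *
np.set_printoptions(precision=4,suppress=True)
print(env.get_state())
C={}
for n in("scene","top"):
    c=C[n]=cams.read_camera(n); cv2.imwrite(f"pics/{n}0.png",c["pixels"][...,::-1])
    print(n,{k:v for k,v in c.items() if k!="pixels"})
for t in("power_adapter","window","shutter_tab","tape_roll","head_top"):
    L={}
    for n in C:
        r=spotter.landmark_of(t,n); L[n]=r
        print(t,n,[(np.round(x["uv"],1),round(x["conf"],2)) for x in r[:3]])
    if all(L.values()): print("  ",tri([ray(C[n],L[n][0]["uv"]) for n in C]))
E
```

```text
pics
{'clock': 0.0, 'joint_pos': array([ 1.1234,  0.314 ,  0.045 ,  1.3036, -0.    ,  1.4312]), 'qvel': array([0.0008, 0.001 , 0.0005, 0.002 , 0.0002, 0.0004]), 'tau': array([ -0.0005, -48.0627,  29.8533,   0.0193,  -0.0001,   0.    ]), 'tcp_pos': array([0.174 , 0.5475, 0.2304]), 'orientation': array([-0.0003,  0.1533,  0.9882, -0.0009]), 'wrist_force': array([ 0.303 , -0.4168, -0.7559]), 'ft_torque': array([0.0177, 0.0245, 0.0418]), 'grip_force': 0.0, 'finger_gap': 0.0854591114426503}
scene {'fx': 445.8839710389525, 'fy': 445.8839710389525, 'cx': 256.9558486846266, 'cy': 194.4540571338495, 'xyz': array([ 0.1291, -0.5815,  0.5381]), 'attitude': array([-0.493 ,  0.8313, -0.2166,  0.1376])}
top {'fx': 495.14796555373164, 'fy': 495.14796555373164, 'cx': 263.306277976857, 'cy': 193.61174644958228, 'xyz': array([0.2918, 0.124 , 1.2109]), 'attitude': array([ 0.0571, -0.703 ,  0.7051, -0.0732])}
power_adapter scene [(array([266.9, 285.8]), 0.61)]
power_adapter top [(array([315.6, 206.6]), 0.7)]
   (array([ 0.4804, -0.0323, -0.0062]), [np.float64(0.006029675380450707), np.float64(0.006029675380450859)])
window scene [(array([246.3, 168.9]), 0.96)]
window top []
shutter_tab scene [(array([238.7, 149.2]), 0.83)]
shutter_tab top [(array([201.6, 165.4]), 0.92)]
   (array([0.5532, 0.2336, 0.1544]), [np.float64(0.001267328727590604), np.float64(0.0012673287275904973)])
tape_roll scene [(array([150.6, 241.7]), 0.6)]
tape_roll top [(array([210.6, 273.2]), 0.7), (array([213.6, 167.7]), 0.42)]
   (array([ 0.3282,  0.2237, -0.0142]), [np.float64(0.005033507799839747), np.float64(0.005033507799839742)])
head_top scene [(array([275.8, 151.5]), 0.95)]
head_top top [(array([193. , 128.8]), 0.55)]
   (array([0.6558, 0.2552, 0.1188]), [np.float64(0.009279025363535321), np.float64(0.009279025363535342)])
```

View pics/scene0.png

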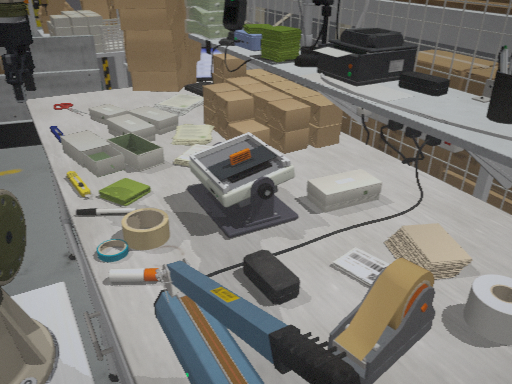

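View pics/top0.png

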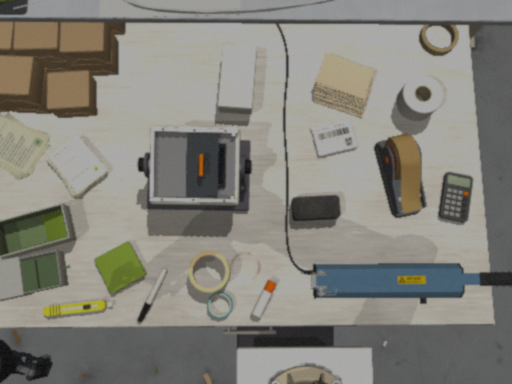

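The reader sits at about (240,165) in the scene view and (195,165) in the top view, with the orange tab at (240,157) and (201,165). The adapter is at (270,275) and (316,207), long side along world y. The tan tape roll is at (147,228) and (209,272). I'll zoom in on the reader to measure its tilt.

Run:
```python
import cv2,numpy as np
a=cv2.imread("pics/scene0.png")[125:235,180:305]; b=cv2.imread("pics/top0.png")[115:220,140:260]
a=cv2.resize(a,(600,528),interpolation=cv2.INTER_CUBIC); cv2.imwrite("pics/s_z.png",a)
cv2.imwrite("pics/t_z.png",cv2.resize(b,None,fx=5,fy=5,interpolation=cv2.INTER_CUBIC))
```

```text
(no output)
```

View pics/s_z.png

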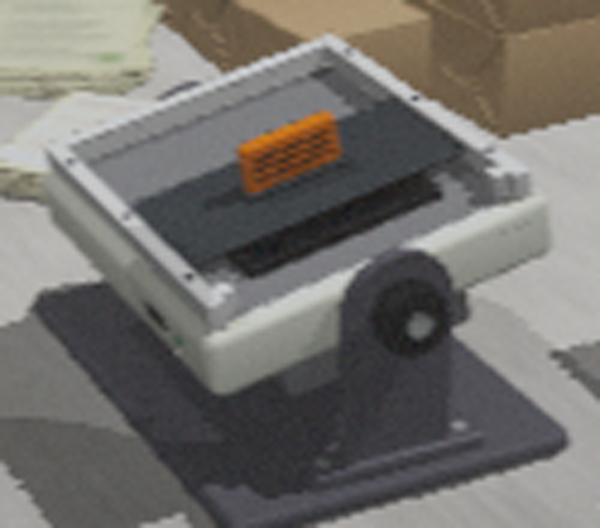

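View pics/t_z.png

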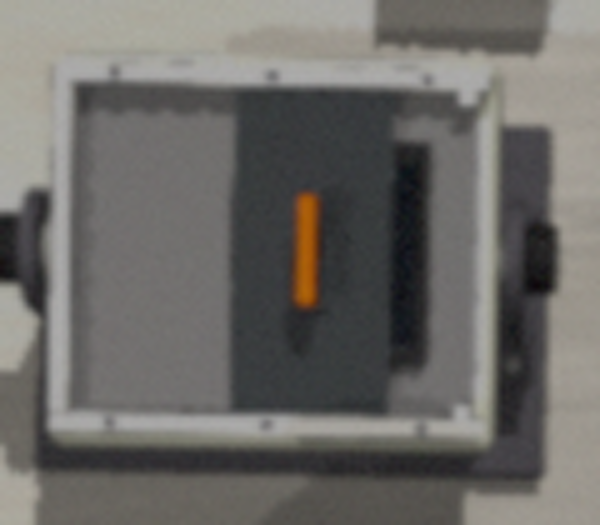

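The close-ups show the shutter already part open. A strip of black frame is visible to the right of the plate, at zoom (410,255) in the top crop. Screws on the two rails give good matching points, so I'll triangulate them.

Run:
```python
from h import *
np.set_printoptions(precision=4,suppress=True)
C={n:cams.read_camera(n) for n in("scene","top")}
s=lambda u,v:(180+(u+.5)/4.8-.5,125+(v+.5)/4.8-.5); t=lambda u,v:(140+(u+.5)/5-.5,115+(v+.5)/5-.5)
P={"loL":((70,160),(110,422)),"loM":((128,217),(265,425)),"loR":((190,275),(421,430)),"upM":((415,98),(272,75)),
"tabN":((243,150),(306,306)),"tabF":((334,113),(308,195))}
X={}
for k,(a,b) in P.items():
    X[k],r=tri([ray(C["scene"],s(*a)),ray(C["top"],t(*b))]); print(k,X[k],np.round(r[0],4))
d=X["upM"]-X["loM"]; print("span",np.linalg.norm(d),"tilt",np.arctan2(d[2],np.hypot(*d[:2])),"yaw",np.arctan2(d[1],d[0]))
d=X["tabF"]-X["tabN"]; print("tab",np.linalg.norm(d),"tilt",np.arctan2(d[2],np.hypot(*d[:2])),"yaw",np.arctan2(d[1],d[0]))
d=X["loL"]-X["loR"]; print("rail",np.linalg.norm(d),"roll",np.arctan2(d[2],d[1]),"yaw",np.arctan2(-d[0],d[1]))
# top-view pixel->table yaw of adapter (mask at mid-height), both cams
for n in C:
    spotter  # newest picture
    r=spotter.cut_out("power_adapter",n)[0]; m=r["region"].astype(np.uint8)
    rect=cv2.minAreaRect(cv2.findNonZero(m)); print(n,r["conf"],r["uv"],rect,m.sum())
    if n=="top":
        for z in(0,.034):
            q=[]
            for p in cv2.boxPoints(rect):
                o,d=ray(C[n],p); q.append(o+d*(z-o[2])/d[2])
            q=np.array(q); print(z,q[:,:2].tolist(),q.mean(0),np.linalg.norm(np.diff(q,axis=0),axis=1))
```

```text
loL [0.485  0.3268 0.1113] 0.0001
loM [0.4844 0.2574 0.1094] 0.0005
loR [0.4823 0.187  0.1109] 0.001
upM [0.6378 0.2539 0.1414] 0.0
tabN [0.5331 0.2362 0.1414] 0.0015
tabF [0.5808 0.2353 0.151 ] 0.0012
span 0.15680035515354093 tilt 0.20591084794902606 yaw -0.0226842227617596
tab 0.048695484015713254 tilt 0.1985359851379184 yaw -0.019208043653382773
rail 0.1398009114172398 roll 0.0030155489849448603 yaw -0.019322720319537655
scene 0.74 [267.5, 277.3] ((270.4696044921875, 276.077392578125), (64.07195281982422, 35.232139587402344), 48.012786865234375) 1898
top 0.57 [317.6, 204.0] ((315.5226745605469, 207.47512817382812), (24.30579376220703, 48.75428009033203), 87.27368927001953) 1161
0 [[0.5106148877861381, 0.02782532267883743], [0.5163930447116062, -0.09403538815305137], [0.45529980379945445, -0.0948777971176969], [0.44976272757566915, 0.025885648679230475]] [ 0.483  -0.0338  0.    ] [0.122  0.0611 0.1209]
0.034 [[0.5044721418057325, 0.03052604739743732], [0.5100880601590356, -0.08791306932003176], [0.45071018978845434, -0.08873182520128653], [0.44532858309450407, 0.028640835390507435]] [ 0.4776 -0.0294  0.034 ] [0.1186 0.0594 0.1175]
```

Tilt comes out at about 0.206 rad and yaw at about -0.02. The window sits at x≈0.564, z≈0.111, and the rail and tab measurements agree to about 1 mm. I'll grip the tab and slide it. First, a planning helper.

```bash
cat >> h.py <<'E'
np.set_printoptions(precision=4,suppress=True)
def Rt(tilt,yaw):  # tool frame for face with tilt/yaw: x=-up slope, y=level left, z=into face
    return R.from_euler("z",yaw)*R.from_euler("y",-tilt)*R.from_matrix(np.diag([-1.,1,-1]))
def leg(p0,R0,p1,R1,vmax=.04,wmax=7):
    w=(R0.inv()*R1).as_rotvec()/np.pi; n1=int(np.ceil(np.linalg.norm(w)*180/wmax))
    d=R1.inv().apply(np.array(p1)-p0)/.25; n2=int(np.ceil(np.linalg.norm(d)*.25/vmax))
    print("turn",w,"/",n1,"rows:",w/max(n1,1)," shift",d,"/",n2,"rows:",d/max(n2,1)); return np.array(p1),R1
def now():
    s=env.get_state(); return s["tcp_pos"],q2R(s["orientation"])
E
python3 - <<'E'
from h import *
p,r=now(); T=Rt(.206,-.02); n=-T.as_matrix()[:,2]; print(n)
f=np.array([.5642,.2358,.111])
p,r=leg(p,r,f+.09*n,T); leg(p,r,f+.017*n,T)
E
```

```text
[-0.2045  0.0041  0.9789]
turn [-0.0094 -0.0651 -0.0913] / 3 rows: [-0.0031 -0.0217 -0.0304]  shift [-1.4526 -1.2175  0.4354] / 13 rows: [-0.1117 -0.0937  0.0335]
turn [0. 0. 0.] / 0 rows: [0. 0. 0.]  shift [ 0.    -0.     0.292] / 2 rows: [ 0.    -0.     0.146]
```

jog_arm --increments '[[[0,0,0,-0.0031,-0.0217,-0.0304,0],[0,0,0,-0.0031,-0.0217,-0.0304,0],[0,0,0,-0.0031,-0.0217,-0.0304,0],[-0.112,-0.094,0.0335,0,0,0,0],[-0.112,-0.094,0.0335,0,0,0,0],[-0.112,-0.094,0.0335,0,0,0,0],[-0.112,-0.094,0.0335,0,0,0,0],[-0.112,-0.094,0.0335,0,0,0,0],[-0.112,-0.094,0.0335,0,0,0,0],[-0.112,-0.094,0.0335,0,0,0,0],[-0.112,-0.094,0.0335,0,0,0,0],[-0.112,-0.094,0.0335,0,0,0,0],[-0.112,-0.094,0.0335,0,0,0,0],[-0.112,-0.094,0.0335,0,0,0,0],[-0.112,-0.094,0.0335,0,0,0,0],[-0.112,-0.094,0.0335,0,0,0,0],[0,0,0,0,0,0,0],[0,0,0,0,0,0,0]]]'

```text
clock: 2.6
tcp_pos: [0.5466, 0.2341, 0.1989]
orientation: [0.102, 0.011, 0.995, -0.001]
wrist_force: [-0.7, -0.2, 0.5]
finger_gap: 0.0852
grip_force: 0.0
```

Run:
```python
from h import *
p,r=now(); T=Rt(.206,-.02); n=-T.as_matrix()[:,2]
f=np.array([.5642,.2358,.111]); print(p,(T.inv()*r).as_rotvec())
leg(p,r,f+.017*n,T); s=env.get_state(); print(s["joint_pos"],s["wrist_force"])
```

```text
[0.5466 0.2341 0.1989] [0.0007 0.0012 0.0021]
turn [-0.0002 -0.0004 -0.0007] / 1 rows: [-0.0002 -0.0004 -0.0007]  shift [0.0032 0.0081 0.2905] / 2 rows: [0.0016 0.0041 0.1452]
[ 0.3029  0.2102 -0.1933  0.9731 -0.0653  0.3187] [-0.7443 -0.2404  0.4735]
```

jog_arm --increments '[[[0,0.008,0.073,0,0,0,0],[0,0,0.073,0,0,0,0],[0,0,0.073,0,0,0,0],[0,0,0.072,0,0,0,0],[0,0,0,0,0,0,100],[0,0,0,0,0,0,180],[0,0,0,0,0,0,255],[0,0,0,0,0,0,255],[0,0,0,0,0,0,255],[0,0,0,0,0,0,255],[0,0,0,0,0,0,255],[0,0,0,0,0,0,255]]]' --force 25

```text
clock: 3.8
tcp_pos: [0.5618, 0.2367, 0.1291]
orientation: [0.103, 0.01, 0.995, -0.001]
wrist_force: [-2.2, -0.3, 6.1]
finger_gap: 0.0085
grip_force: 27.9
```

jog_arm --increments '[[[0,0.03,-0.003,0,0,0,255],[0,0.04,0,0,0,0,255],[0,0.04,0,0,0,0,255],[0,0.04,0,0,0,0,255],[0,0.04,0,0,0,0,255],[0,0.03,0,0,0,0,255],[0,0,0,0,0,0,255]]]'

```text
clock: 4.5
tcp_pos: [0.5629, 0.2935, 0.1291]
orientation: [0.103, 0.009, 0.995, -0.0]
wrist_force: [2.0, 1.7, 2.8]
finger_gap: 0.0084
grip_force: 27.4
```

Run:
```python
from h import *
C={}
for n in("scene","top"):
    c=C[n]=cams.read_camera(n); cv2.imwrite(f"pics/{n}1.png",c["pixels"][...,::-1])
a=cv2.imread("pics/scene1.png")[100:235,150:305]; b=cv2.imread("pics/top1.png")[100:220,110:260]
cv2.imwrite("pics/z1.png",np.hstack([cv2.resize(x,(400,400),interpolation=cv2.INTER_CUBIC) for x in(a,b)]))
r=spotter.landmark_of("window","scene"); print(r); print(spotter.landmark_of("window","top"))
```

```text
[{'uv': [244.7, 167.4], 'conf': 0.9}]
[{'uv': [212.4, 163.9], 'conf': 0.97}]
```

View pics/z1.png

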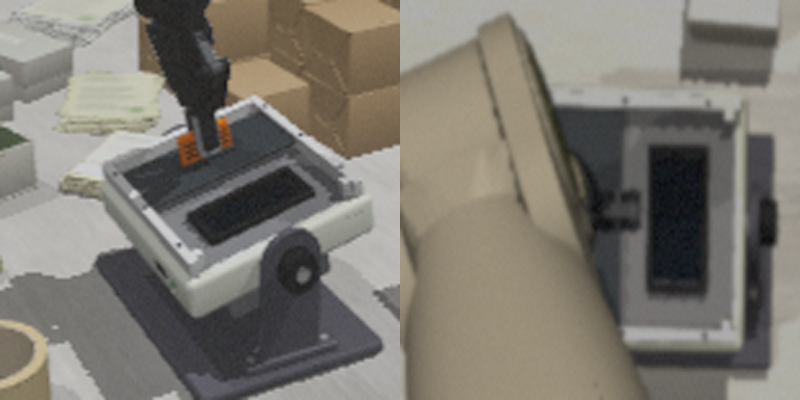

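The shutter has moved about 57 mm and the black window is clear at (245,167) in the scene view and (212,164) in the top view. I'll keep sliding until it reaches the stop.

jog_arm --increments '[[[0,0.02,0,0,0,0,255],[0,0.02,0,0,0,0,255],[0,0.012,0,0,0,0,255],[0,0,0,0,0,0,255]]]'

```text
clock: 5.1
tcp_pos: [0.5631, 0.305, 0.1291]
orientation: [0.103, 0.01, 0.995, -0.001]
wrist_force: [3.5, -0.4, 3.3]
finger_gap: 0.0086
grip_force: 27.5
```

Run:
```python
from h import *
C={n:cams.read_camera(n) for n in("scene","top")}
L={n:spotter.landmark_of("window",n)[0] for n in C}; print(L)
w,res=tri([ray(C[n],L[n]["uv"]) for n in C]); print(w,res)
s=env.get_state(); print(s["tcp_pos"],s["wrist_force"])
print("tab y travel",(s["tcp_pos"]-w)[:2])
```

```text
{'scene': {'uv': [243.8, 169.8], 'conf': 0.73}, 'top': {'uv': [213.2, 165.8], 'conf': 0.6}}
[0.5592 0.213  0.1121] [np.float64(0.002453128670106728), np.float64(0.002453128670106975)]
[0.5631 0.305  0.1291] [4.7981 0.9083 4.1264]
tab y travel [0.0039 0.092 ]
```

jog_arm --increments '[[[0,0.01,0,0,0,0,255],[0,0.01,0,0,0,0,255],[0,0,0,0,0,0,255],[0,0,0,0,0,0,255]]]'

```text
clock: 5.7
tcp_pos: [0.5632, 0.306, 0.1291]
orientation: [0.103, 0.012, 0.995, -0.005]
wrist_force: [3.4, -11.9, 7.4]
finger_gap: 0.0084
grip_force: 28.1
```

The tab is against its stop: 12 N of reaction with no further travel. That puts the window centre at y≈0.210, which agrees with the camera's 0.213. Next I release the tab and back out.

jog_arm --increments '[[[0,-0.02,0,0,0,0,255],[0,0,0,0,0,0,180],[0,0,0,0,0,0,180],[0,0,0,0,0,0,180],[0,0,0,0,0,0,180],[0,0,-0.1,0,0,0,180],[0,0,-0.16,0,0,0,100],[0,0,-0.16,0,0,0,0],[0,-0.16,-0.1,0,0,0,0],[0,-0.16,0,0,0,0,0],[0,-0.16,0,0,0,0,0],[0,-0.16,0,0,0,0,0],[0,-0.16,0,0,0,0,0],[0,-0.16,0,0,0,0,0],[0,0,0,0,0,0,0]]]'

```text
clock: 7.2
tcp_pos: [0.5308, 0.0615, 0.2559]
orientation: [0.102, 0.013, 0.995, -0.002]
wrist_force: [-0.7, 0.2, 0.2]
finger_gap: 0.0856
grip_force: 0.0
```

```bash
cat > box.py <<'E'
from h import *
from scipy.optimize import minimize
def fit(C,masks,x0):
    def sil(c,v):
        x,y,a=v; pts=[]
        for sx in(-.028,.028):
            for sy in(-.058,.058):
                for z in(0,.034): pts.append(proj(c,[x+sx*np.cos(a)-sy*np.sin(a),y+sx*np.sin(a)+sy*np.cos(a),z]))
        h=cv2.convexHull((np.array(pts)*16).astype(np.int32)); m=np.zeros((384,512),np.uint8); cv2.fillConvexPoly(m,h,1,shift=4); return m>0
    def cost(v): return -sum((sil(C[n],v)&masks[n]).sum()/(sil(C[n],v)|masks[n]).sum() for n in C)
    for k in range(3):
        r=minimize(cost,x0,method="Nelder-Mead",options=dict(initial_simplex=np.array(x0)+np.array([[0,0,0],[.01,0,0],[0,.01,0],[0,0,.08]])*(1,-1,1)[k])); x0=r.x
    return r.x,-r.fun
E
python3 - <<'E'
from box import *
C={};M={};L={}
for n in("scene","top"):
    c=C[n]=cams.read_camera(n); cv2.imwrite(f"pics/{n}2.png",c["pixels"][...,::-1])
    r=spotter.cut_out("power_adapter",n)[0]; M[n]=r["region"]; print(n,r["conf"],r["region"].sum())
    w=spotter.landmark_of("window",n); 
    if w: L[n]=w[0]; print("win",w[0])
print(fit(C,M,[.48,-.031,.04]))
if "top" in M: print(fit({"top":C["top"]},M,[.48,-.031,.04]))
s=env.get_state(); print(s["tcp_pos"],s["joint_pos"])
a=cv2.imread("pics/scene2.png")[100:235,150:305]; b=cv2.imread("pics/top2.png")[100:220,110:260]
cv2.imwrite("pics/z2.png",np.hstack([cv2.resize(x,(400,400*x.shape[0]//x.shape[1]) if 0 else (400,348) if x is a else (400,320),interpolation=cv2.INTER_CUBIC)[:320] for x in(a,b)]))
E
```

```text
Traceback (most recent call last):
IndexError: list index out of range
```

Run:
```python
from box import *
C={n:cams.read_camera(n) for n in("scene","top")}
for n in C:
    cv2.imwrite(f"pics/{n}2.png",C[n]["pixels"][...,::-1]); print(n,"win",spotter.landmark_of("window",n)[:1])
M={}
for n,(u,v) in {"scene":(270,276),"top":(316,207)}.items():
    g=cv2.imread(f"pics/{n}0.png").max(2); m=np.zeros(g.shape,bool); m[v-42:v+42,u-42:u+42]=g[v-42:v+42,u-42:u+42]<75
    k,lab=cv2.connectedComponents(cv2.morphologyEx(m.astype(np.uint8),cv2.MORPH_OPEN,np.ones((7,7)))); M[n]=lab==lab[v,u]; print(M[n].sum())
print(fit(C,M,[.48,-.031,.04])); print(fit({"top":C["top"]},M,[.48,-.031,.04]))
a=cv2.imread("pics/scene2.png")[125:235,180:305]; b=cv2.imread("pics/top2.png")[105:215,130:255]
cv2.imwrite("pics/z2.png",np.hstack([cv2.resize(x,(400,352),interpolation=cv2.INTER_CUBIC) for x in(a,b)]))
```

```text
scene win [{'uv': [246.5, 170.7], 'conf': 0.71}]
top win [{'uv': [213.7, 164.5], 'conf': 0.69}]
1515
1105
(array([ 0.4787, -0.03  ,  0.0008]), np.float64(1.595443577729832))
(array([ 0.4774, -0.0273,  0.068 ]), np.float64(0.86530931871574))
```

View pics/z2.png

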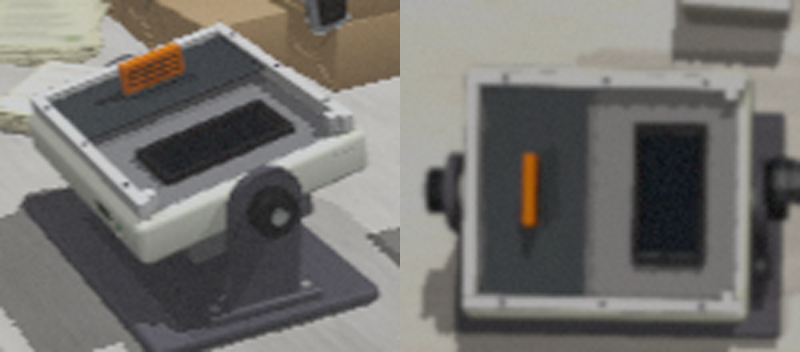

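The shutter is fully open: the tab is at crop (530,190) in the top view, and the black frame is completely uncovered with its four corners visible. I'll triangulate those corners and plan the grasp.

Run:
```python
from box import *
C={n:cams.read_camera(n) for n in("scene","top")}
f=lambda o,u,v:(o[0]+(u+.5)/3.2-.5,o[1]+(v+.5)/3.2-.5)
K={"++":((258,100),(237,124)),"+-":((295,128),(307,125)),"--":((172,183),(302,268)),"-+":((138,153),(233,265))}
X={k:tri([ray(C["scene"],f((180,125),*a)),ray(C["top"],f((130,105),*b))]) for k,(a,b) in K.items()}
for k in X: print(k,X[k][0],X[k][1][0])
Y={k:X[k][0] for k in X}; c=sum(Y.values())/4; up=(Y["++"]+Y["+-"]-Y["--"]-Y["-+"])/2; lf=(Y["++"]+Y["-+"]-Y["--"]-Y["+-"])/2
print("rim centre",c,"len",np.linalg.norm(up),np.linalg.norm(lf),"tilt",np.arctan2(up[2],up[0]),"yaw",np.arctan2(up[1],up[0]),np.arctan2(-lf[0],lf[1]))
print("win nets",tri([ray(C["scene"],(245.5,169.5)),ray(C["top"],(213.2,165))]))
p,r=now(); G=Rt(0,-np.pi/2+.03)
leg(p,r,[.479,-.03,.15],G)
```

```text
++ [0.6101 0.233  0.1272] 0.00017204693697853529
+- [0.6106 0.1835 0.125 ] 0.0006682136101553163
-- [0.5135 0.1864 0.1034] 0.0029243158877521164
-+ [0.5139 0.2359 0.1051] 0.0013364092733436617
rim centre [0.562  0.2097 0.1152] len 0.09907968247540498 0.049519707588662025 tilt 0.22243639539161075 yaw -0.030489247169695505 0.0011990964926858775
win nets (array([0.5621, 0.2127, 0.1121]), [np.float64(0.00136393083351265), np.float64(0.0013639308335124587)])
turn [0.0498 0.0523 0.4828] / 13 rows: [0.0038 0.004  0.0371]  shift [-0.3793 -0.22    0.4239] / 4 rows: [-0.0948 -0.055   0.106 ]
```

jog_arm --increments '[[[0,0,0,0.0038,0.004,0.0371,0],[0,0,0,0.0038,0.004,0.0371,0],[0,0,0,0.0038,0.004,0.0371,0],[0,0,0,0.0038,0.004,0.0371,0],[0,0,0,0.0038,0.004,0.0371,0],[0,0,0,0.0038,0.004,0.0371,0],[0,0,0,0.0038,0.004,0.0371,0],[0,0,0,0.0038,0.004,0.0371,0],[0,0,0,0.0038,0.004,0.0371,0],[0,0,0,0.0038,0.004,0.0371,0],[0,0,0,0.0038,0.004,0.0371,0],[0,0,0,0.0038,0.004,0.0371,0],[0,0,0,0.0038,0.004,0.0371,0],[-0.095,-0.055,0.106,0,0,0,0],[-0.095,-0.055,0.106,0,0,0,0],[-0.095,-0.055,0.106,0,0,0,0],[-0.095,-0.055,0.106,0,0,0,0],[0,0,0,0,0,0,0],[0,0,0,0,0,0,0]]]'

```text
clock: 9.5
tcp_pos: [0.479, -0.0311, 0.1498]
orientation: [0.0, 0.697, 0.717, 0.0]
wrist_force: [0.8, -1.2, 0.2]
finger_gap: 0.0855
grip_force: 0.0
```

Run:
```python
from box import *
p,r=now(); G=Rt(0,-np.pi/2+.03); print(p,(G.inv()*r).as_rotvec()); leg(p,r,[.479,-.03,.005],G)
C={n:cams.read_camera(n) for n in("scene","top")}
a=C["scene"]["pixels"][200:310,205:330,::-1]; b=C["top"]["pixels"][150:260,255:380,::-1]
cv2.imwrite("pics/z3.png",np.hstack([cv2.resize(x,(400,352),interpolation=cv2.INTER_CUBIC) for x in(a,b)]))
```

```text
[ 0.479  -0.0311  0.1498] [-0.0007  0.0004  0.0007]
turn [ 0.0002 -0.0001 -0.0002] / 1 rows: [ 0.0002 -0.0001 -0.0002]  shift [0.0043 0.0003 0.579 ] / 4 rows: [0.0011 0.0001 0.1448]
```

View pics/z3.png

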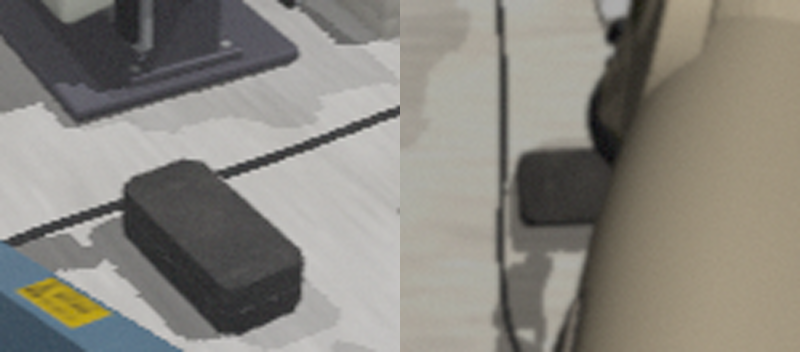

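The scene crop shows the adapter at (215,245), free and square, with the cable not under it. Descending and gripping across the 56 mm.

jog_arm --increments '[[[0,0,0.15,0,0,0,0],[0,0,0.15,0,0,0,0],[0,0,0.15,0,0,0,0],[0,0,0.09,0,0,0,0],[0,0,0.034,0,0,0,0],[0,0,0,0,0,0,0],[0,0,0,0,0,0,60],[0,0,0,0,0,0,100],[0,0,0,0,0,0,150],[0,0,0,0,0,0,255],[0,0,0,0,0,0,255],[0,0,0,0,0,0,255],[0,0,0,0,0,0,255]]]' --force 60

```text
clock: 10.9
tcp_pos: [0.4812, -0.0317, 0.0085]
orientation: [0.002, 0.696, 0.718, 0.002]
wrist_force: [-0.1, 1.9, 5.3]
finger_gap: 0.0538
grip_force: 63.9
```

jog_arm --increments '[[[0,0,-0.06,0,0,0,255],[0,0,-0.14,0,0,0,255],[0,0,-0.16,0,0,0,255],[0,0,-0.16,0,0,0,255],[0,0,-0.16,0,0,0,255],[0,0,-0.16,0,0,0,255],[0,0,-0.16,0,0,0,255],[0,0,0,0,0,0,255],[0,0,0,0,0,0,255]]]'

```text
clock: 11.8
tcp_pos: [0.4794, -0.0316, 0.2576]
orientation: [0.002, 0.697, 0.717, 0.001]
wrist_force: [-0.6, -0.6, -3.6]
finger_gap: 0.0535
grip_force: 64.6
```

Run:
```python
from box import *
p,r=now(); T=Rt(.21,-.02); n=-T.as_matrix()[:,2]; w=np.array([.5638,.210,.1105])
print(env.get_state()["wrist_force"],env.get_state()["joint_pos"])
p,r=leg(p,r,w+.1*n,T); p,r=leg(p,r,w+.04*n,T)
c=cams.read_camera("scene"); cv2.imwrite("pics/scene3.png",c["pixels"][...,::-1])
u,v=proj(c,now()[0]).astype(int); print(u,v)
cv2.imwrite("pics/z4.png",cv2.resize(c["pixels"][max(v-60,0):v+60,u-75:u+75,::-1],None,fx=4,fy=4,interpolation=cv2.INTER_CUBIC))
```

```text
[-0.6162 -0.6036 -3.5535] [-0.2331  0.1191 -0.1365  1.3108  0.0002  1.3082]
turn [-0.05   -0.0521 -0.4824] / 13 rows: [-0.0038 -0.004  -0.0371]  shift [-0.1884  0.9728  0.2417] / 7 rows: [-0.0269  0.139   0.0345]
turn [0. 0. 0.] / 0 rows: [0. 0. 0.]  shift [ 0.   -0.    0.24] / 2 rows: [ 0.   -0.    0.12]
273 155
```

View pics/z4.png

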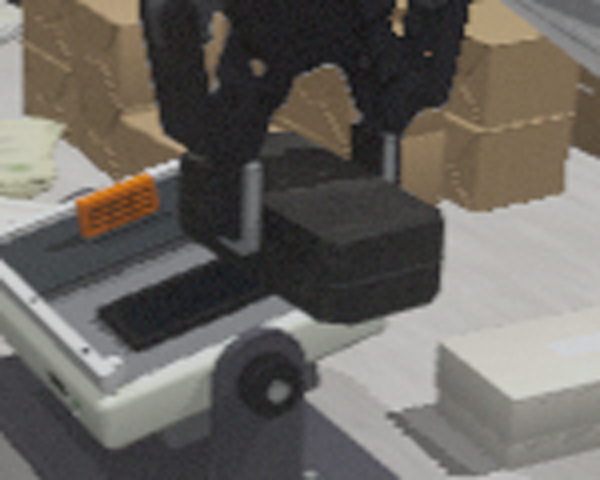

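The adapter is held level and square at crop (340,230), with the fingertips about 13 mm above its underside. Turning it to the slope and moving above the window.

jog_arm --increments '[[[0,0,0,-0.0038,-0.004,-0.0371,255],[0,0,0,-0.0038,-0.004,-0.0371,255],[0,0,0,-0.0038,-0.004,-0.0371,255],[0,0,0,-0.0038,-0.004,-0.0371,255],[0,0,0,-0.0038,-0.004,-0.0371,255],[0,0,0,-0.0038,-0.004,-0.0371,255],[0,0,0,-0.0038,-0.004,-0.0371,255],[0,0,0,-0.0038,-0.004,-0.0371,255],[0,0,0,-0.0038,-0.004,-0.0371,255],[0,0,0,-0.0038,-0.004,-0.0371,255],[0,0,0,-0.0038,-0.004,-0.0371,255],[0,0,0,-0.0038,-0.004,-0.0371,255],[0,0,0,-0.0038,-0.004,-0.0371,255],[0,0,0,0,0,0,255]]]'

```text
clock: 13.25
tcp_pos: [0.4772, -0.0312, 0.2541]
orientation: [0.101, 0.01, 0.995, -0.001]
wrist_force: [-0.1, -0.3, -3.1]
finger_gap: 0.054
grip_force: 64.4
```

jog_arm --increments '[[[-0.027,0.139,0.0345,0,0,0,255],[-0.027,0.139,0.0345,0,0,0,255],[-0.027,0.139,0.0345,0,0,0,255],[-0.027,0.139,0.0345,0,0,0,255],[-0.027,0.139,0.0345,0,0,0,255],[-0.027,0.139,0.0345,0,0,0,255],[-0.027,0.139,0.0345,0,0,0,255],[0,0,0,0,0,0,255],[0,0,0,0,0,0,255]]]'

```text
clock: 14.15
tcp_pos: [0.5413, 0.2111, 0.2049]
orientation: [0.101, 0.01, 0.995, -0.002]
wrist_force: [0.4, -0.8, -2.7]
finger_gap: 0.0538
grip_force: 64.9
```

Run:
```python
from box import *
p,r=now(); T=Rt(.21,-.02); n=-T.as_matrix()[:,2]; w=np.array([.5638,.210,.1105])
print(p,env.get_state()["wrist_force"],(T.inv()*r).as_rotvec())
leg(p,r,w+.025*n,T)
C={n:cams.read_camera(n) for n in("scene","top")}
a=C["scene"]["pixels"][85:210,180:305,::-1]; b=C["top"]["pixels"][95:220,140:265,::-1]
cv2.imwrite("pics/z5.png",np.hstack([cv2.resize(x,(400,400),interpolation=cv2.INTER_CUBIC) for x in(a,b)]))
```

```text
[0.5413 0.2111 0.2049] [ 0.4326 -0.8304 -2.702 ] [0.0016 0.008  0.0002]
turn [-0.0005 -0.0025 -0.0001] / 1 rows: [-0.0005 -0.0025 -0.0001]  shift [-0.0093 -0.0026  0.288 ] / 2 rows: [-0.0047 -0.0013  0.144 ]
```

View pics/z5.png

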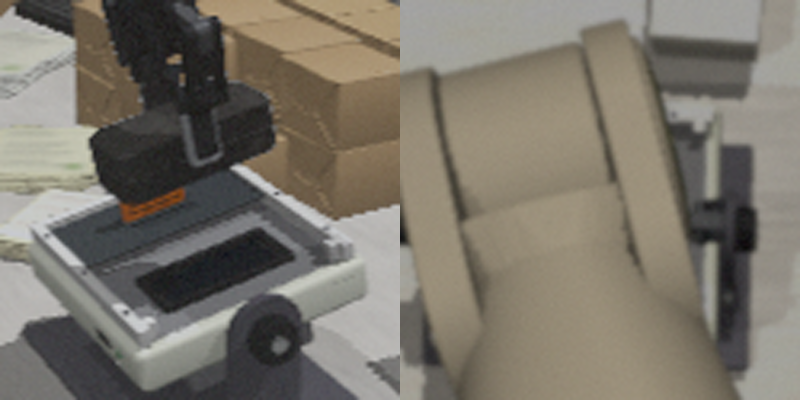

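The tilted adapter (crop (185,145)) hangs parallel above the window and centred on the fingers. Small trims, then a slow descent.

jog_arm --increments '[[[-0.009,-0.003,0.05,0,-0.002,0,255],[0,0,0.1,0,0,0,255],[0,0,0.08,0,0,0,255],[0,0,0.04,0,0,0,255],[0,0,0.018,0,0,0,255],[0,0,0,0,0,0,255],[0,0,0,0,0,0,255]]]'

```text
clock: 14.95
tcp_pos: [0.5604, 0.2093, 0.1381]
orientation: [0.107, 0.01, 0.994, -0.001]
wrist_force: [-0.6, -0.5, -2.8]
finger_gap: 0.0537
grip_force: 64.9
```

Run:
```python
from box import *
p,r=now(); T=Rt(.208,-.02); n=-T.as_matrix()[:,2]; w=np.array([.5638,.210,.1105])
print(p,env.get_state()["wrist_force"],env.get_state()["ft_torque"],(T.inv()*r).as_rotvec(), "rel mm",T.inv().apply(p-w)*1e3)
c=cams.read_camera("scene")
cv2.imwrite("pics/z6.png",cv2.resize(c["pixels"][100:210,180:305,::-1],(800,600) and (680,598),interpolation=cv2.INTER_CUBIC))
```

```text
[0.5604 0.2093 0.1381] [-0.5517 -0.4897 -2.849 ] [-0.0002  0.2594 -0.017 ] [ 0.0001 -0.0056  0.0009] rel mm [ -2.3753  -0.723  -27.7346]
```

View pics/z6.png

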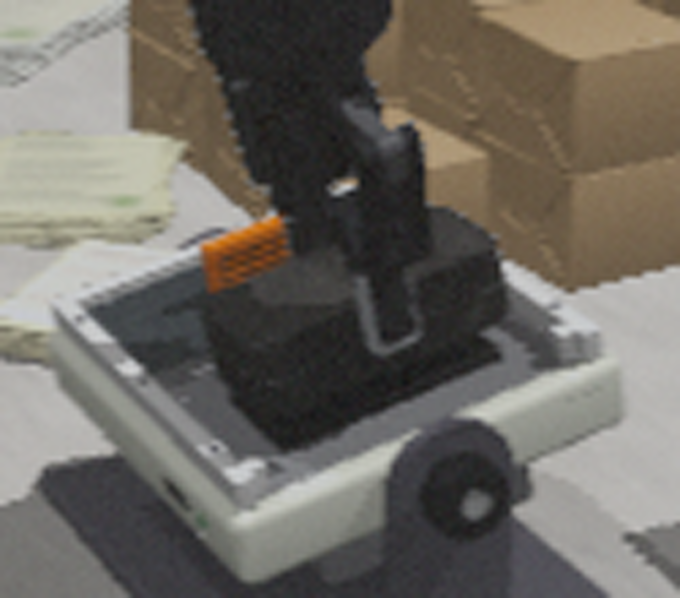

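The adapter sits just above the frame, between the rails and clear of the tab. Now the slow press, reading forces as I go.

jog_arm --increments '[[[0,0,0.02,0,0,0,255],[0,0,0.016,0,0,0,255],[0,0,0.008,0,0,0,255],[0,0,0,0,0,0,255],[0,0,0,0,0,0,255]]]'

```text
clock: 15.5
tcp_pos: [0.5623, 0.2095, 0.1268]
orientation: [0.106, 0.01, 0.994, -0.001]
wrist_force: [-1.8, -0.4, 1.9]
finger_gap: 0.0537
grip_force: 65.7
```

jog_arm --increments '[[[0,0,0.008,0,0,0,255],[0,0,0.004,0,0,0,255],[0,0,0,0,0,0,255],[0,0,0,0,0,0,255]]]'

```text
clock: 15.9
tcp_pos: [0.5629, 0.2095, 0.1237]
orientation: [0.106, 0.01, 0.994, -0.001]
wrist_force: [-2.2, 0.1, 3.9]
finger_gap: 0.0538
grip_force: 65.8
```

```bash
cat > st.py <<'E'
from h import *
p,r=now(); T=Rt(.208,-.02); w=np.array([.5638,.210,.1105]); s=env.get_state()
dF=s["wrist_force"]-np.array([-.55,-.49,-2.85]); print("F tool",T.inv().apply(dF),"M tool",r.inv().apply(s["ft_torque"]-np.array([0,.26,-.017])),"rot err",(T.inv()*r).as_rotvec(),"rel mm",T.inv().apply(p-w)*1e3, s["clock"])
E
python3 st.py
```

```text
F tool [ 0.2078  0.5197 -6.9348] M tool [-0.1105  0.426  -0.0374] rot err [ 0.     -0.0046  0.0001] rel mm [ -1.8657  -0.4755 -13.0553] 15.9
```

The moment reading puts the contact near the downhill end, so the adapter is slightly over-tilted. I'll ease the tilt and watch the moment.

jog_arm --increments '[[[0,0,0,0,0.002,0,255],[0,0,0,0,0.002,0,255],[0,0,0,0,0,0,255],[0,0,0,0,0,0,255]]]'

```text
clock: 16.3
tcp_pos: [0.5629, 0.2095, 0.1234]
orientation: [0.1, 0.01, 0.995, -0.001]
wrist_force: [-1.5, 0.2, 4.6]
finger_gap: 0.0539
grip_force: 65.8
```

```bash
python3 st.py
```

```text
F tool [-0.5941  0.7097 -7.4766] M tool [-0.2113  0.191  -0.0297] rot err [0.0001 0.0083 0.0002] rel mm [ -1.8162  -0.489  -12.8312] 16.3
```

jog_arm --increments '[[[0,0,0,0,0.002,0,255],[0,0,0,0,0,0,255],[0,0,0,0,0,0,255]]]'

```text
clock: 16.6
tcp_pos: [0.5629, 0.2096, 0.1234]
orientation: [0.097, 0.01, 0.995, -0.001]
wrist_force: [-2.1, 0.3, 4.1]
finger_gap: 0.0543
grip_force: 65.8
```

```bash
python3 st.py; python3 st.py
```

```text
F tool [ 0.0927  0.7942 -7.1608] M tool [-0.4071  0.0724 -0.0617] rot err [0.0001 0.0145 0.0001] rel mm [ -1.7968  -0.4629 -12.8424] 16.6
F tool [ 0.0927  0.7942 -7.1608] M tool [-0.4071  0.0724 -0.0617] rot err [0.0001 0.0145 0.0001] rel mm [ -1.7968  -0.4629 -12.8424] 16.6
```

jog_arm --increments '[[[0,0,0,0,0.002,0,255],[0,0,0,0,0,0,255],[0,0,0,0,0,0,255]]]'

```text
clock: 16.9
tcp_pos: [0.5629, 0.2095, 0.1235]
orientation: [0.093, 0.01, 0.996, -0.001]
wrist_force: [-3.2, 1.7, 4.0]
finger_gap: 0.054
grip_force: 65.8
```

```bash
python3 st.py; python3 st.py
```

```text
F tool [ 1.1962  2.1468 -7.2454] M tool [-0.408   0.0053 -0.101 ] rot err [0.0001 0.0207 0.0002] rel mm [ -1.8199  -0.4868 -12.8757] 16.9
F tool [ 1.1962  2.1468 -7.2454] M tool [-0.408   0.0053 -0.101 ] rot err [0.0001 0.0207 0.0002] rel mm [ -1.8199  -0.4868 -12.8757] 16.9
```

jog_arm --increments '[[[0,0,0.004,0,-0.001,0,255],[0,0,0.004,0,0,0,255],[0,0,0,0,0,0,255],[0,0,0,0,0,0,255]]]'

```text
clock: 17.3
tcp_pos: [0.5631, 0.2095, 0.1222]
orientation: [0.095, 0.01, 0.995, -0.001]
wrist_force: [-5.5, 0.2, 9.5]
finger_gap: 0.0536
grip_force: 66.5
```

```bash
python3 st.py; python3 -c "
from h import *
C=cams.read_camera('scene');exec(open('st.py').read());C=cams.read_camera('scene');exec(open('st.py').read())"
```

```text
F tool [  2.2655   0.5775 -13.0768] M tool [-0.3724  0.2509 -0.0638] rot err [0.     0.017  0.0001] rel mm [ -1.7468  -0.4749 -11.5723] 17.3
F tool [  2.6735   1.2321 -12.2724] M tool [-0.4273  0.3    -0.115 ] rot err [-0.      0.017   0.0002] rel mm [ -1.7636  -0.4838 -11.5709] 17.35
F tool [  2.5331   1.4174 -12.8667] M tool [-0.3489  0.3593 -0.1233] rot err [0.     0.0171 0.0002] rel mm [ -1.7522  -0.5124 -11.5477] 17.4
```

jog_arm --increments '[[[0.004,0.002,0.004,0,0,0,255],[0,0,0.004,0,0,0,255],[0,0,0,0,0,0,255],[0,0,0,0,0,0,255],[0,0,0,0,0,0,255]]]'

```text
clock: 17.9
tcp_pos: [0.5632, 0.2095, 0.1221]
orientation: [0.097, 0.01, 0.995, -0.001]
wrist_force: [-9.8, -2.7, 19.9]
finger_gap: 0.054
grip_force: 67.9
```

Run:
```python
from h import *
C={}
for n in("scene","top"):
    C[n]=cams.read_camera(n); exec(open('st.py').read())
    print(n,[(t,spotter.landmark_of(t,n)[:1]) for t in("head_top","shutter_tab")])
c=C["scene"]; cv2.imwrite("pics/scene9.png",c["pixels"][...,::-1])
cv2.imwrite("pics/z7.png",cv2.resize(c["pixels"][100:225,180:305,::-1],(600,600),interpolation=cv2.INTER_CUBIC))
```

```text
F tool [  5.2572  -2.0605 -24.4832] M tool [ 0.1485  0.8144 -0.0788] rot err [0.0008 0.0144 0.0005] rel mm [ -1.8167  -0.4391 -11.4603] 17.95
scene [('head_top', [{'uv': [272.0, 152.1], 'conf': 0.79}]), ('shutter_tab', [{'uv': [225.8, 140.4], 'conf': 0.93}])]
F tool [  5.3486  -2.298  -24.5924] M tool [ 0.1948  0.8373 -0.0866] rot err [0.0008 0.0143 0.0005] rel mm [ -1.8239  -0.426  -11.4586] 18.1
top [('head_top', []), ('shutter_tab', [{'uv': [173.8, 164.3], 'conf': 0.59}])]
```

View pics/z7.png

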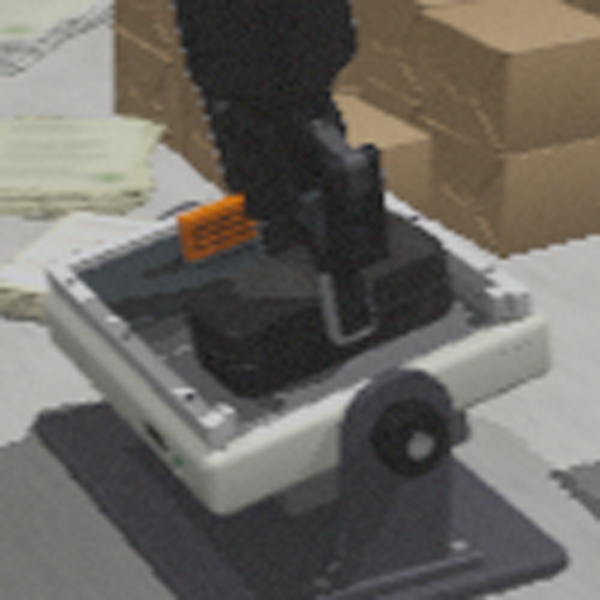

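The adapter is flush: 12 N of extra push gave no further travel, so the frame is home. The rail screws are at the same pixels as before the press ((194.5,158) and (219,182)), so the head tilt is unchanged. I'll ease the push a little, confirm it's steady and hand in.

jog_arm --increments '[[[0,0,-0.003,0,0,0,255],[0,0,0,0,0,0,255],[0,0,0,0,0,0,255],[0,0,0,0,0,0,255],[0,0,0,0,0,0,255]]]'

```text
clock: 18.7
tcp_pos: [0.5632, 0.2096, 0.1221]
orientation: [0.096, 0.01, 0.995, -0.001]
wrist_force: [-6.6, -2.5, 15.5]
finger_gap: 0.0541
grip_force: 67.3
```

Run:
```python
from h import *
exec(open('st.py').read())
if 13<-T.inv().apply(dF)[2]<30: print(ticket.hand_in())
```

```text
F tool [  2.0623  -2.0976 -19.1947] M tool [ 0.0366  0.4979 -0.076 ] rot err [0.0008 0.0148 0.0006] rel mm [ -1.7983  -0.4351 -11.5154] 18.7
the job is handed in; nothing more can be done
None
```

I handed the job in at 18.7 s with the shutter open against its stop. The adapter is held flush over the whole window with about 19 N, the frame is pressed home, the head's tilt is unchanged and I never moved near the tape roll; the hand-in returned no verdict.

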